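# Line up the reagent bottles by size

## Robot

A 6-joint arm with a two-finger parallel gripper is mounted at the origin on the work surface. World frame = base frame: x ahead of the robot, y to its left, z up, the work surface at z = 0. Lengths are in m, angles in rad, forces in N, time in s.
With the tool pointing down it reaches from about 0.375 to 0.825 m from the base axis. Payload 5.5 kg.
Tool frame: the origin (TCP) lies midway between the tips of the shut fingers; the grasp point (between the pads) lies 19 mm behind it (grasp_offset is the distance from the TCP to the grasp point, in m); z points along the fingers, y is the line along which they close (so a half turn about z gives the same grasp; the last joint's range is limited). The gripper opens to 85 mm and grips with 20 to 120 N. Pads are 22 mm wide; open, the fingers measure 114 mm over their backs; the gripper's body (76 mm by 85 mm) begins 54 mm behind the grasp point. The pads swing forward as they close: fully open they stand 13 mm farther back than shut.
Start: joints at [1.303, 0.314, -0.047, 1.21, 0, 1.571], TCP at [0.159, 0.579, 0.231] pointing down, gripper open.
Joint ranges: [-2.67, 2.67], [-0.69, 1.73], [-1.03, 1.25], [-2.08, 2.16], [-1.42, 1.45], [-3.14, 3.14]. Speed limits (rad/s): [2.39, 2.39, 3.01, 3.14, 3.14, 3.14].

## Interface

Orientations are given as a rotation vector (axis times angle).
In Python, from cell import * gives the robot as it stands.
- The arm moves only by the tool play_rows, never from a script. Its argument "commands" is a list that holds one entry, the list of rows, each a list of 7 numbers: the shift along the tool's x, y, z in m, then the turn, a rotation vector about the tool's x, y, z in rad, then the finger opening in m, from 0 to 0.0854. A call has 1 to 20 rows; each row shifts and turns the commanded pose from where the row before left it, along the tool's axes as they then stand; what a row does not reach is not made up. A row lasts 1/12 s, in which the tool goes at most 41.7 mm and 7.16 degrees, less where a joint would pass 70% of its speed; a pose out of reach is approached as far as the arm can. A call with a gripper value outside its range is refused whole. The fingers move at their own pace and stop on an object; the grip force is fixed at half the most. Time passes only in rows, so rows that do not move let the fingers close. It gives the time, the measured TCP pose, the force, the opening and the grip force at its end, in the units of the state.
- sense(): the state, without advancing time (a new reading comes with each control period).
- read_camera(name): name is "scene" or "top" or "wrist"; returns a dict with "pixels" (400x640x3 uint8, red, green, blue), "mtx" (3x3 intrinsics, pixels), "dist" ([k1, k2, p1, p2, k3] as OpenCV has them; the pictures are not rectified), "pose" (4x4, takes a point from camera to world coordinates). Camera axes: x right, y up, looking along -z (the intrinsics and any distortion apply to the point x, -y, -z); pixel columns grow to the right and rows downward; lengths in m; the calibration is good to about 2 mm. A picture is of the moment at which its call begins. There is no depth.
- job_done(): hands the job in; it is judged then, once.
The state is a dict: "time_s": time; "joint_positions": joint angles; "dq": joint speeds; "joint_torque": joint torques, N m; "tcp_pos": TCP position; "orientation": TCP orientation; "wrist_force": force on the tool from outside, world axes, zero at the start; "torque": the same for the moment, N m; "grip_width": finger opening in m; "grip_force": force on a finger pad.
Only numpy, scipy, OpenCV 4.12 (cv2) and the standard library are available. Lean on these libraries where they do the work, as an engineer would, in place of code of your own. Each camera call takes 0.05 s, during which the arm holds its last target. There are 200 camera calls.

## Task

Line the four amber bottles up by size on the four rubber pads of the low steel rack, each standing upright in the middle of its own pad: the smallest on the pad nearest the balance, then step by step larger, to the largest at the opposite end of the row. Set them down without dropping or tipping them, and leave the beaker where it stands.

Things in the scene. Friction and masses are not known exactly. Their poses are not given: they have to be found in the camera images.
- bottle_70: The smallest of four loose amber glass bottles with white paper label and black cap: 70 mm tall, body 34 mm across up to 30 mm, then a short shoulder, a bare neck 18 mm across from 38 to 48 mm, and on top a round cap 24 mm across and 22 mm high, firmly fixed, good to lift it by. About 60 g (varies by a third or so). Stands upright on the bench; origin at the centre of its underside, z up along it.
- bottle_95: The second smallest of four loose amber glass bottles with white paper label and black cap: 95 mm tall, body 44 mm across up to 55 mm, then a short shoulder, a bare neck 22 mm across from 63 to 73 mm, and on top a round cap 28 mm across and 22 mm high, firmly fixed, good to lift it by. About 130 g (varies by a third or so). Stands upright on the bench; origin at the centre of its underside, z up along it.
- bottle_120: The second largest of four loose amber glass bottles with white paper label and black cap: 120 mm tall, body 54 mm across up to 80 mm, then a short shoulder, a bare neck 26 mm across from 88 to 98 mm, and on top a round cap 32 mm across and 22 mm high, firmly fixed, good to lift it by. About 250 g (varies by a third or so). Stands upright on the bench; origin at the centre of its underside, z up along it.
- bottle_145: The largest of four loose amber glass bottles with white paper label and black cap: 145 mm tall, body 64 mm across up to 105 mm, then a short shoulder, a bare neck 30 mm across from 113 to 123 mm, and on top a round cap 36 mm across and 22 mm high, firmly fixed, good to lift it by. About 420 g (varies by a third or so). Stands upright on the bench; origin at the centre of its underside, z up along it.
- pad_1: Round black rubber pad, 66 mm across, 3 mm thick, at the left (+y) end of the rack. Origin at the centre of its underside, 12 mm above the bench; its top, on which a bottle stands, is 15 mm above the bench. The rack is a fixed flat steel strip 340 mm long, 100 mm deep and 12 mm high, with the four pads in a straight row at 80 mm pitch; y points along the row to its left end, x across it away from the robot.
- pad_2: Round black rubber pad, 66 mm across, 3 mm thick, at the place second from the left (+y) end of the rack. Origin at the centre of its underside, 12 mm above the bench; its top, on which a bottle stands, is 15 mm above the bench. The rack is a fixed flat steel strip 340 mm long, 100 mm deep and 12 mm high, with the four pads in a straight row at 80 mm pitch; y points along the row to its left end, x across it away from the robot.
- pad_3: Round black rubber pad, 66 mm across, 3 mm thick, at the place second from the right (-y) end of the rack. Origin at the centre of its underside, 12 mm above the bench; its top, on which a bottle stands, is 15 mm above the bench. The rack is a fixed flat steel strip 340 mm long, 100 mm deep and 12 mm high, with the four pads in a straight row at 80 mm pitch; y points along the row to its left end, x across it away from the robot.
- pad_4: Round black rubber pad, 66 mm across, 3 mm thick, at the right (-y) end of the rack. Origin at the centre of its underside, 12 mm above the bench; its top, on which a bottle stands, is 15 mm above the bench. The rack is a fixed flat steel strip 340 mm long, 100 mm deep and 12 mm high, with the four pads in a straight row at 80 mm pitch; y points along the row to its left end, x across it away from the robot.
- balance: White top-pan laboratory balance with a blue front panel and a round steel pan 120 mm across, 230 x 180 mm, 77 mm high, fixed. Origin under its centre, x pointing to its back. It stands beyond one end of the rack, left or right; a cream magnetic stirrer of like size with a square white top (190 x 160 mm, 88 mm high, fixed, not listed) stands beyond the other. A low stack of clear dishes (60 mm high, fixed) stands behind the rack.
- beaker: Loose empty glass beaker, 60 mm across at the rim, 80 mm tall, standing among the bottles, not part of the job. Origin at the centre of its underside.

How it is judged:
At the end, for the whole second after the job is handed in: Every bottle stands upright (within 0.1 rad) and at rest on its own pad, its centre within 15 mm of the pad's centre, in order of size with the smallest on the pad nearest the balance and the largest at the opposite end; the beaker still stands within 20 mm of where it was (((world y of balance above 0 m and horizontal distance between bottle_70 and pad_1 below 0.015 m and z of bottle_70 in the frame of pad_1 below 0.008 m and horizontal distance between bottle_95 and pad_2 below 0.015 m and z of bottle_95 in the frame of pad_2 below 0.008 m and horizontal distance between bottle_120 and pad_3 below 0.015 m and z of bottle_120 in the frame of pad_3 below 0.008 m and horizontal distance between bottle_145 and pad_4 below 0.015 m and z of bottle_145 in the frame of pad_4 below 0.008 m) or (world y of balance below 0 m and horizontal distance between bottle_70 and pad_4 below 0.015 m and z of bottle_70 in the frame of pad_4 below 0.008 m and horizontal distance between bottle_95 and pad_3 below 0.015 m and z of bottle_95 in the frame of pad_3 below 0.008 m and horizontal distance between bottle_120 and pad_2 below 0.015 m and z of bottle_120 in the frame of pad_2 below 0.008 m and horizontal distance between bottle_145 and pad_1 below 0.015 m and z of bottle_145 in the frame of pad_1 below 0.008 m)) and angle between each of bottle_70, bottle_95, bottle_120, bottle_145, beaker's own z axis and vertical below 0.1 rad and linear speed of each of bottle_70, bottle_95, bottle_120, bottle_145 below 0.02 m/s and distance of beaker from where it was at the start of the episode below 0.02 m); the robot touches nothing.
It fails at once if a bottle is tipped over (more than 0.6 rad) (angle between any of bottle_70, bottle_95, bottle_120, bottle_145's own z axis and vertical above 0.6 rad).
It fails at once if a bottle is dropped (falls freely from some 30 mm or more above its pad) ((height (world z) of bottle_70 above 0.03 m and linear speed of bottle_70 above 0.5 m/s and contact force between bottle_70 and the fingers below 0.05 N) or (height (world z) of bottle_95 above 0.03 m and linear speed of bottle_95 above 0.5 m/s and contact force between bottle_95 and the fingers below 0.05 N) or (height (world z) of bottle_120 above 0.03 m and linear speed of bottle_120 above 0.5 m/s and contact force between bottle_120 and the fingers below 0.05 N) or (height (world z) of bottle_145 above 0.03 m and linear speed of bottle_145 above 0.5 m/s and contact force between bottle_145 and the fingers below 0.05 N)).
It fails at once if the beaker is pushed more than 20 mm or tipped (distance of beaker from where it was at the start of the episode above 0.02 m or angle between beaker's own z axis and vertical above 0.4 rad).
It also fails if it takes over 90 s, if anything falls off the work surface, if the arm or the gripper's body presses on something with over 40 N, if the wrist force passes 120 N, or if a joint passes its speed limit or range.

## Working session

There is one attempt and no reset: what is moved stays moved. The work goes in short steps, Python scripts to look and compute and a tool call to move; the robot and the scene stay as the last step left them, time stands still between calls to the robot, and variables do not carry over. Pictures are saved under pics/ and viewed, at most 14 in all, crops included, and the job is handed in when it is done.

Besides the shell and the picture viewer there is one more tool, called after ">>>" by a JSON object that holds its "method" and its "body". play_rows: Moves the arm, as the interface text tells. Its arguments: {"type":"object","properties":{"commands":{"type":"array","items":{"type":"array","items":{"type":"array","items":{"type":"number"}}}}},"required":["commands"]}

```bash
mkdir -p pics
python3 - <<'E'
from cell import *
import cv2,numpy as np
for n in("top","scene"):
    r=read_camera(n); cv2.imwrite(f"pics/{n}0.png",r["pixels"][:,:,::-1]); np.savez(f"pics/{n}0.npz",**r)
    print(n,r["mtx"].round(1).tolist(),np.round(r["dist"],4),r["pose"].round(3).tolist())
s=sense();print({k:np.round(v,3).tolist() for k,v in s.items()})
E
```

```text
top [[500.3, 0.0, 312.5], [0.0, 500.3, 195.4], [0.0, 0.0, 1.0]] [-0.0922  0.      0.      0.      0.    ] [[-0.005, 0.99, -0.143, 0.366], [-1.0, -0.005, -0.0, 0.021], [-0.001, 0.143, 0.99, 1.382], [0.0, 0.0, 0.0, 1.0]]
scene [[505.3, 0.0, 318.2], [0.0, 505.3, 201.6], [0.0, 0.0, 1.0]] [0.0299 0.     0.     0.     0.    ] [[-0.674, -0.391, 0.627, 1.277], [0.739, -0.373, 0.561, 0.657], [0.014, 0.841, 0.541, 0.643], [0.0, 0.0, 0.0, 1.0]]
{'time_s': 0.1, 'joint_positions': [1.303, 0.314, -0.048, 1.21, 0.0, 1.571], 'dq': [0.001, -0.001, 0.001, 0.0, 0.001, -0.001], 'joint_torque': [0.0, -54.077, 34.054, 0.011, -0.0, 0.0], 'tcp_pos': [0.159, 0.578, 0.231], 'orientation': [-0.419, -3.113, 0.002], 'wrist_force': [-0.26, -0.315, 0.267], 'torque': [0.027, -0.034, 0.019], 'grip_force': 0.0, 'grip_width': 0.085}
```

View pics/top0.png

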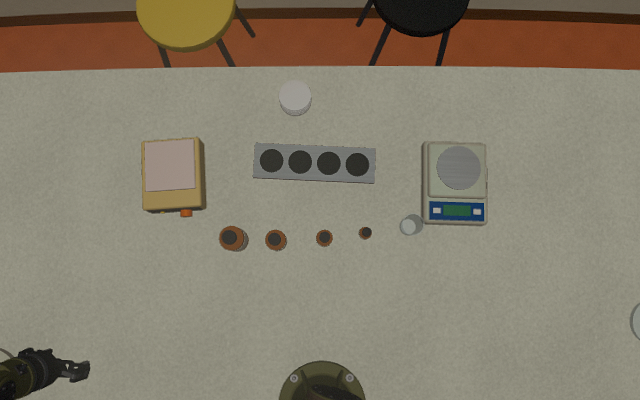

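View pics/scene0.png

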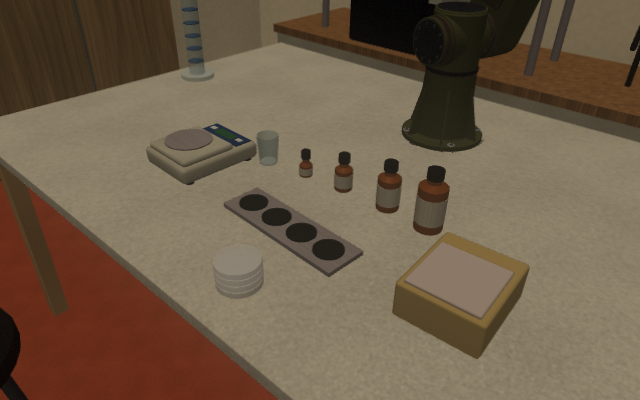

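```bash
cat > h.py <<'E'
import cv2,numpy as np
def ray(r,uv):
    p=cv2.undistortPoints(np.array([[uv]],float),r["mtx"],r["dist"])[0,0]
    T=r["pose"]; d=T[:3,:3]@np.array([p[0],-p[1],-1.]); return T[:3,3],d
def onplane(r,uv,z):
    o,d=ray(r,uv); return o+d*(z-o[2])/d[2]
def proj(r,P):
    T=r["pose"]; c=T[:3,:3].T@(np.array(P,float)-T[:3,3]); c=c*[1,-1,-1]
    return cv2.projectPoints(c.reshape(1,1,3),np.zeros(3),np.zeros(3),r["mtx"],r["dist"])[0].ravel()
def darkblob(r,uv,rad,thr,amax=1e9):
    "darkest-connected blob nearest uv within rad: centroid, area, bbox"
    g=r["pixels"].max(2); m=(g<thr).astype(np.uint8)
    n,l,st,c=cv2.connectedComponentsWithStats(m)
    k=[i for i in range(1,n) if st[i,4]>15 and st[i,4]<amax and np.hypot(*(c[i]-uv))<rad]
    if not k: return None
    i=max(k,key=lambda i:st[i,4]); return c[i],st[i,4],st[i,:4]
def tri(o1,d1,o2,d2):
    A=np.stack([d1,-d2],1); t=np.linalg.lstsq(A,o2-o1,rcond=None)[0]
    a,b=o1+t[0]*d1,o2+t[1]*d2; return (a+b)/2,np.linalg.norm(a-b)
E
python3 - <<'E'
from h import *
t=dict(np.load("pics/top0.npz")); s=dict(np.load("pics/scene0.npz"))
B={"145":((230,237),(435,174),.134),"120":((275,240),(391,166),.109),"95":((324,237),(344,158),.084),"70":((366,232),(306,154),.059)}
P={"p1":((271,160),(328,249)),"p2":((300,162),(301,232)),"p3":((328,163),(277,217)),"p4":((357,164),(253,202))}
def show(k,a,b,z):
    for thr in(60,):
        x=darkblob(t,a,8,thr);y=darkblob(s,b,12,thr)
        if x is None or y is None: print(k,thr,x,y); continue
        pt,ps=onplane(t,x[0],z),onplane(s,y[0],z)
        q,e=tri(*ray(t,x[0]),*ray(s,y[0]))
        print(k,thr,x[0].round(1),x[1],x[2],y[0].round(1),y[1],y[2],"top",pt[:2].round(4),"scene",ps[:2].round(4),"tri",q.round(4),round(e,4))
for k,(a,b,z) in B.items(): show(k,a,b,z)
for k,(a,b) in P.items(): show(k,a,b,.015)
print("beaker",onplane(t,(410,226),.06),"balance",onplane(t,(455,183),.077))
for r in(t,s): print([r["pixels"][p[1],p[0]].tolist() for p in ([(230,237),(271,160),(366,232)] if r is t else [(435,174),(328,249),(306,154)])])
E
```

```text
145 60 [228.9 236.8] 143 [222 231  15  13] [435.6 174.1] 278 [427 166  19  19] top [0.4425 0.2307] scene [0.4441 0.2318] tri [0.4426 0.2309 0.133 ] 0.0002
120 60 [274.  238.7] 112 [268 233  13  12] [390.7 166. ] 190 [384 159  15  16] top [0.439  0.1196] scene [0.4405 0.12  ] tri [0.4392 0.1195 0.1083] 0.0005
95 60 [324.3 236.7] 83 [319 232  11  10] [344.  158.1] 136 [339 152  11  15] top [ 0.445  -0.0089] scene [ 0.4461 -0.008 ] tri [ 0.445  -0.0089  0.0833] 0.0
70 60 [366.2 231.7] 59 [362 228   9   9] [305.5 154.1] 86 [302 149   8  12] top [ 0.4591 -0.1205] scene [ 0.4598 -0.1208] tri [ 0.4593 -0.1207  0.0588] 0.0007
p1 60 [271.1 160.2] 410 [260 149  23  23] [328.1 249.1] 552 [312 239  33  21] top [0.6631 0.1365] scene [0.6656 0.1378] tri [0.6636 0.1365 0.0131] 0.0005
p2 60 [299.7 161.5] 408 [289 151  23  22] [300.9 232.1] 479 [286 223  31  19] top [0.659  0.0565] scene [0.6614 0.058 ] tri [0.6595 0.0564 0.0132] 0.0004
p3 60 [328.2 162.8] 412 [317 152  23  23] [276.1 216.4] 427 [262 208  30  18] top [ 0.6549 -0.023 ] scene [ 0.6572 -0.0219] tri [ 0.6555 -0.0233  0.0134] 0.0007
p4 60 [356.9 164.2] 414 [346 153  23  23] [253.2 202. ] 380 [239 194  29  17] top [ 0.6506 -0.103 ] scene [ 0.653  -0.1017] tri [ 0.6512 -0.1034  0.0133] 0.0007
beaker [ 0.47332745 -0.23732155  0.06      ] balance [ 0.58579384 -0.35865691  0.077     ]
[[56, 53, 49], [52, 51, 45], [54, 52, 46]]
[[31, 28, 22], [35, 31, 26], [33, 31, 24]]
```

>>> {"method": "play_rows", "body": {"commands": [[[0, 0, 0, 0, 0, 0.1185, 0.085], [0, 0, 0, 0, 0, 0.1185, 0.085], [0, 0, 0, 0, 0, 0.1185, 0.085], [0, 0, 0, 0, 0, 0.1185, 0.085], [0, 0, 0, 0, 0, 0.1185, 0.085], [0, 0, 0, 0, 0, 0.1185, 0.085], [0, 0, 0, 0, 0, 0.1185, 0.085], [0, 0, 0, 0, 0, 0.1185, 0.085], [0, 0, 0, 0, 0, 0.1185, 0.085], [0, 0, 0, 0, 0, 0.1185, 0.085], [0, 0, 0, 0, 0, 0.1185, 0.085], [0, 0, 0, 0, 0, 0, 0.085]]]}}

```text
time_s: 1.1
tcp_pos: [0.1586, 0.5783, 0.2308]
orientation: [2.225, 2.217, -0.001]
wrist_force: [0.1, 0.3, -0.2]
grip_width: 0.0848
grip_force: 0.0
```

>>> {"method": "play_rows", "body": {"commands": [[[-0.0217, 0.0178, 0, 0, 0, 0, 0.085], [-0.0217, 0.0178, 0, 0, 0, 0, 0.085], [-0.0217, 0.0178, 0, 0, 0, 0, 0.085], [-0.0217, 0.0178, 0, 0, 0, 0, 0.085], [-0.0217, 0.0178, 0, 0, 0, 0, 0.085], [-0.0217, 0.0178, 0, 0, 0, 0, 0.085], [-0.0217, 0.0178, 0, 0, 0, 0, 0.085], [-0.0217, 0.0178, 0, 0, 0, 0, 0.085], [-0.0217, 0.0178, 0, 0, 0, 0, 0.085], [-0.0217, 0.0178, 0, 0, 0, 0, 0.085], [-0.0217, 0.0178, 0, 0, 0, 0, 0.085], [-0.0217, 0.0178, 0, 0, 0, 0, 0.085], [-0.0217, 0.0178, 0, 0, 0, 0, 0.085], [-0.0217, 0.0178, 0, 0, 0, 0, 0.085], [-0.0217, 0.0178, 0, 0, 0, 0, 0.085], [-0.0217, 0.0178, 0, 0, 0, 0, 0.085], [0, 0, 0, 0, 0, 0, 0.085], [0, 0, 0, 0, 0, 0, 0.085]]]}}

```text
time_s: 2.6
tcp_pos: [0.4438, 0.2302, 0.231]
orientation: [-2.222, -2.221, 0.001]
wrist_force: [-0.2, 0.1, 0.2]
grip_width: 0.0852
grip_force: 0.0
```

Run:
```python
from cell import *
import cv2,numpy as np
r=read_camera("wrist"); cv2.imwrite("pics/w1.png",r["pixels"][:,:,::-1])
```

```text
(no output)
```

View pics/w1.png

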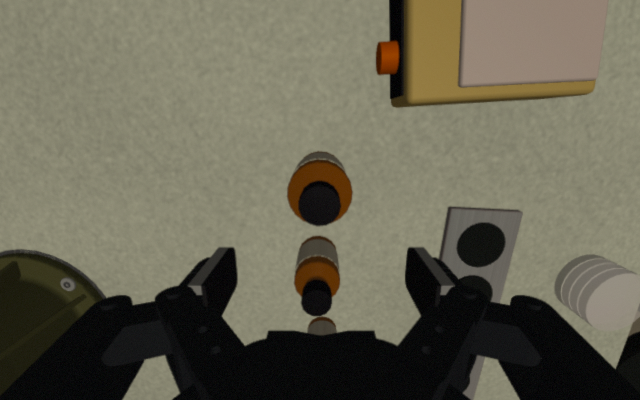

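The wrist view shows the largest bottle's cap at (320, 203), centred between the fingers (column 320), with the second bottle's cap at (316, 297). I'll descend and grip.

>>> {"method": "play_rows", "body": {"commands": [[[0, 0, 0.0145, 0, 0, 0, 0.085], [0, 0, 0.0145, 0, 0, 0, 0.085], [0, 0, 0.0145, 0, 0, 0, 0.085], [0, 0, 0.0145, 0, 0, 0, 0.085], [0, 0, 0.0145, 0, 0, 0, 0.085], [0, 0, 0.0145, 0, 0, 0, 0.085], [0, 0, 0.0145, 0, 0, 0, 0.085], [0, 0, 0.0145, 0, 0, 0, 0.085], [0, 0, 0, 0, 0, 0, 0.05], [0, 0, 0, 0, 0, 0, 0.045], [0, 0, 0, 0, 0, 0, 0.04], [0, 0, 0, 0, 0, 0, 0.035], [0, 0, 0, 0, 0, 0, 0.03], [0, 0, 0, 0, 0, 0, 0.0], [0, 0, 0, 0, 0, 0, 0.0], [0, 0, 0, 0, 0, 0, 0.0], [0, 0, 0, 0, 0, 0, 0.0], [0, 0, 0, 0, 0, 0, 0.0]]]}}

```text
time_s: 4.15
tcp_pos: [0.4438, 0.2319, 0.1166]
orientation: [-2.221, -2.221, -0.003]
wrist_force: [-2.5, 0.5, 5.7]
grip_width: 0.0343
grip_force: 59.4
```

>>> {"method": "play_rows", "body": {"commands": [[[0, 0, -0.005, 0, 0, 0, 0], [0, 0, -0.01, 0, 0, 0, 0], [0, 0, -0.015, 0, 0, 0, 0], [0, 0, -0.015, 0, 0, 0, 0], [0, 0, -0.005, 0, 0, 0, 0], [0, 0, 0, 0, 0, 0, 0], [-0.004, 0.01, 0, 0, 0, 0, 0], [-0.008, 0.018, 0, 0, 0, 0, 0], [-0.009, 0.021, 0, 0, 0, 0, 0], [-0.009, 0.021, 0, 0, 0, 0, 0], [-0.009, 0.021, 0, 0, 0, 0, 0], [-0.009, 0.021, 0, 0, 0, 0, 0], [-0.009, 0.021, 0, 0, 0, 0, 0], [-0.009, 0.021, 0, 0, 0, 0, 0], [-0.009, 0.021, 0, 0, 0, 0, 0], [-0.008, 0.018, 0, 0, 0, 0, 0], [-0.008, 0.018, 0, 0, 0, 0, 0], [-0.004, 0.01, 0, 0, 0, 0, 0], [0, 0, 0, 0, 0, 0, 0], [0, 0, 0, 0, 0, 0, 0]]]}}

```text
time_s: 5.82
tcp_pos: [0.6641, 0.1353, 0.1633]
orientation: [-2.222, -2.219, 0.004]
wrist_force: [-0.2, 0.1, -5.6]
grip_width: 0.0344
grip_force: 61.2
```

Run:
```python
from cell import *
import cv2,numpy as np
a=read_camera("scene")["pixels"][80:330,180:480]
b=read_camera("wrist")["pixels"][::1,::1]
a=cv2.resize(a,None,fx=1.25,fy=1.25);b=cv2.resize(b,(400,250))
h=max(a.shape[0],b.shape[0]);o=np.zeros((h,a.shape[1]+400,3),np.uint8);o[:a.shape[0],:a.shape[1]]=a;o[:250,a.shape[1]:]=b
cv2.imwrite("pics/s1.png",o[:,:,::-1])
```

```text
(no output)
```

View pics/s1.png

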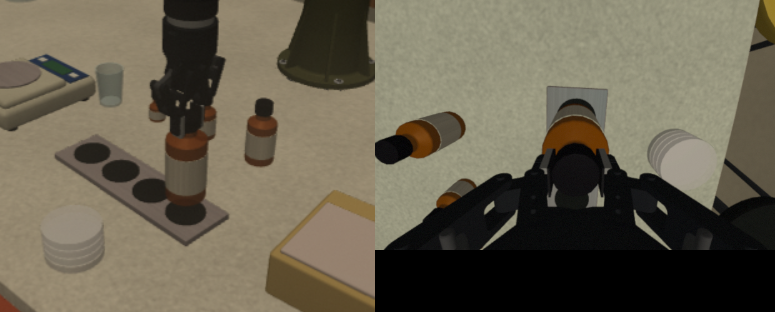

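The picture shows the largest bottle held upright above pad 1 (about (185, 212) in the left half). I'll lower it.

>>> {"method": "play_rows", "body": {"commands": [[[0.0015, 0, 0.005, 0, 0, 0, 0], [0, 0, 0.007, 0, 0, 0, 0], [0, 0, 0.007, 0, 0, 0, 0], [0, 0, 0.005, 0, 0, 0, 0], [0, 0, 0.003, 0, 0, 0, 0], [0, 0, 0.0015, 0, 0, 0, 0], [0, 0, 0.001, 0, 0, 0, 0], [0, 0, 0, 0, 0, 0, 0], [0, 0, 0, 0, 0, 0, 0]]]}}

```text
time_s: 6.67
tcp_pos: [0.6646, 0.1377, 0.1361]
orientation: [2.222, 2.221, 0.001]
wrist_force: [0.4, -0.1, -5.4]
grip_width: 0.0342
grip_force: 61.3
```

>>> {"method": "play_rows", "body": {"commands": [[[0, 0, 0.001, 0, 0, 0, 0], [0, 0, 0.001, 0, 0, 0, 0], [0, 0, 0.001, 0, 0, 0, 0], [0, 0, 0, 0, 0, 0, 0], [0, 0, 0, 0, 0, 0, 0]]]}}

```text
time_s: 7.08
tcp_pos: [0.6643, 0.1376, 0.1327]
orientation: [-2.222, -2.221, 0.0]
wrist_force: [0.5, -0.6, -6.1]
grip_width: 0.0344
grip_force: 61.3
```

>>> {"method": "play_rows", "body": {"commands": [[[0, 0, 0.001, 0, 0, 0, 0], [0, 0, 0.001, 0, 0, 0, 0], [0, 0, 0, 0, 0, 0, 0], [0, 0, 0, 0, 0, 0, 0]]]}}

```text
time_s: 7.42
tcp_pos: [0.6646, 0.1378, 0.1317]
orientation: [2.222, 2.221, 0.001]
wrist_force: [-3.3, -1.0, 3.1]
grip_width: 0.0346
grip_force: 61.9
```

>>> {"method": "play_rows", "body": {"commands": [[[0, 0, 0, 0, 0, 0, 0.045], [0, 0, 0, 0, 0, 0, 0.06], [0, 0, 0, 0, 0, 0, 0.085], [0, 0, 0, 0, 0, 0, 0.085], [0, 0, 0, 0, 0, 0, 0.085], [0, 0, -0.006, 0, 0, 0, 0.085], [0, 0, -0.014, 0, 0, 0, 0.085], [0, 0, -0.02, 0, 0, 0, 0.085], [0, 0, -0.02, 0, 0, 0, 0.085], [0, 0, 0, 0, 0, 0, 0.085], [-0.0015, -0.0225, 0, 0, 0, 0, 0.085], [-0.0015, -0.0225, 0, 0, 0, 0, 0.085], [-0.0015, -0.0225, 0, 0, 0, 0, 0.085], [-0.0015, -0.0225, 0, 0, 0, 0, 0.085], [-0.002, -0.0225, 0, 0, 0, 0, 0.085], [-0.002, -0.0225, 0, 0, 0, 0, 0.085], [-0.002, -0.0225, 0, 0, 0, 0, 0.085], [-0.002, -0.0225, 0, 0, 0, 0, 0.085], [-0.002, -0.0225, 0, 0, 0, 0, 0.085], [-0.002, -0.022, 0, 0, 0, 0, 0.085]]]}}

```text
time_s: 9.08
tcp_pos: [0.4386, 0.1196, 0.1907]
orientation: [2.222, 2.221, 0.0]
wrist_force: [0.5, -0.4, 0.5]
grip_width: 0.0848
grip_force: 0.0
```

>>> {"method": "play_rows", "body": {"commands": [[[0, 0.001, 0.01, 0, 0, 0, 0.085], [0, 0, 0.017, 0, 0, 0, 0.085], [0, 0, 0.017, 0, 0, 0, 0.085], [0, 0, 0.017, 0, 0, 0, 0.085], [0, 0, 0.017, 0, 0, 0, 0.085], [0, 0, 0.014, 0, 0, 0, 0.085], [0, 0, 0.0075, 0, 0, 0, 0.085], [0, 0, 0, 0, 0, 0, 0.06], [0, 0, 0, 0, 0, 0, 0.05], [0, 0, 0, 0, 0, 0, 0.042], [0, 0, 0, 0, 0, 0, 0.038], [0, 0, 0, 0, 0, 0, 0.034], [0, 0, 0, 0, 0, 0, 0.03], [0, 0, 0, 0, 0, 0, 0.0], [0, 0, 0, 0, 0, 0, 0.0], [0, 0, 0, 0, 0, 0, 0.0]]]}}

```text
time_s: 10.42
tcp_pos: [0.4411, 0.12, 0.0922]
orientation: [2.222, 2.221, 0.001]
wrist_force: [-2.2, -0.1, 5.8]
grip_width: 0.0303
grip_force: 58.7
```

>>> {"method": "play_rows", "body": {"commands": [[[0, 0, -0.005, 0, 0, 0, 0], [0, 0, -0.01, 0, 0, 0, 0], [0, 0, -0.015, 0, 0, 0, 0], [0, 0, -0.015, 0, 0, 0, 0], [0, 0, -0.005, 0, 0, 0, 0], [0, 0, 0, 0, 0, 0, 0], [-0.003, 0.01, 0, 0, 0, 0, 0], [-0.005, 0.018, 0, 0, 0, 0, 0], [-0.006, 0.021, 0, 0, 0, 0, 0], [-0.006, 0.021, 0, 0, 0, 0, 0], [-0.006, 0.021, 0, 0, 0, 0, 0], [-0.006, 0.021, 0, 0, 0, 0, 0], [-0.006, 0.021, 0, 0, 0, 0, 0], [-0.006, 0.021, 0, 0, 0, 0, 0], [-0.006, 0.021, 0, 0, 0, 0, 0], [-0.005, 0.018, 0, 0, 0, 0, 0], [-0.005, 0.018, 0, 0, 0, 0, 0], [-0.003, 0.008, 0, 0, 0, 0, 0], [0, 0, 0, 0, 0, 0, 0], [0, 0, 0, 0, 0, 0, 0]]]}}

```text
time_s: 12.08
tcp_pos: [0.6591, 0.0564, 0.14]
orientation: [-2.221, -2.219, 0.003]
wrist_force: [0.3, -0.4, -2.2]
grip_width: 0.0306
grip_force: 59.9
```

>>> {"method": "play_rows", "body": {"commands": [[[0, 0, 0.005, 0, 0, 0, 0], [0, 0, 0.007, 0, 0, 0, 0], [0, 0, 0.007, 0, 0, 0, 0], [0, 0, 0.005, 0, 0, 0, 0], [0, 0, 0.003, 0, 0, 0, 0], [0, 0, 0.002, 0, 0, 0, 0], [0, 0, 0.001, 0, 0, 0, 0], [0, 0, 0, 0, 0, 0, 0], [0, 0, 0, 0, 0, 0, 0]]]}}

```text
time_s: 12.83
tcp_pos: [0.66, 0.0567, 0.1115]
orientation: [2.222, 2.221, 0.001]
wrist_force: [0.6, 0.5, -2.8]
grip_width: 0.0301
grip_force: 59.9
```

>>> {"method": "play_rows", "body": {"commands": [[[0, 0, 0.0015, 0, 0, 0, 0], [0, 0, 0.001, 0, 0, 0, 0], [0, 0, 0.001, 0, 0, 0, 0], [0, 0, 0, 0, 0, 0, 0], [0, 0, 0, 0, 0, 0, 0]]]}}

```text
time_s: 13.25
tcp_pos: [0.6597, 0.0566, 0.1077]
orientation: [-2.222, -2.221, 0.0]
wrist_force: [0.3, -0.0, -2.8]
grip_width: 0.0305
grip_force: 59.9
```

>>> {"method": "play_rows", "body": {"commands": [[[0, 0, 0.001, 0, 0, 0, 0], [0, 0, 0.0007, 0, 0, 0, 0], [0, 0, 0, 0, 0, 0, 0], [0, 0, 0, 0, 0, 0, 0]]]}}

```text
time_s: 13.58
tcp_pos: [0.6601, 0.0567, 0.1073]
orientation: [2.221, 2.22, 0.001]
wrist_force: [-2.5, -0.2, 6.0]
grip_width: 0.0302
grip_force: 60.7
```

>>> {"method": "play_rows", "body": {"commands": [[[0, 0, 0, 0, 0, 0, 0.04], [0, 0, 0, 0, 0, 0, 0.06], [0, 0, 0, 0, 0, 0, 0.085], [0, 0, 0, 0, 0, 0, 0.085], [0, 0, 0, 0, 0, 0, 0.085], [0, 0, -0.006, 0, 0, 0, 0.085], [0, 0, -0.014, 0, 0, 0, 0.085], [0, 0, -0.02, 0, 0, 0, 0.085], [0, 0, -0.02, 0, 0, 0, 0.085], [0, 0, 0, 0, 0, 0, 0.085], [-0.0065, -0.0215, 0, 0, 0, 0, 0.085], [-0.0065, -0.0215, 0, 0, 0, 0, 0.085], [-0.0065, -0.0215, 0, 0, 0, 0, 0.085], [-0.0065, -0.0215, 0, 0, 0, 0, 0.085], [-0.0065, -0.0215, 0, 0, 0, 0, 0.085], [-0.0065, -0.0215, 0, 0, 0, 0, 0.085], [-0.0065, -0.0215, 0, 0, 0, 0, 0.085], [-0.0065, -0.0215, 0, 0, 0, 0, 0.085], [-0.0065, -0.0215, 0, 0, 0, 0, 0.085], [-0.0065, -0.0215, 0, 0, 0, 0, 0.085]]]}}

```text
time_s: 15.25
tcp_pos: [0.4436, -0.0085, 0.1659]
orientation: [2.222, 2.221, 0.0]
wrist_force: [-0.4, 0.6, 0.4]
grip_width: 0.0853
grip_force: 0.0
```

Run:
```python
from cell import *
from h import *
t=read_camera("top");s=read_camera("scene")
for k,(x,y),h in(("145",(.664,.137),.149),("120",(.660,.057),.124),("95",(.4455,-.0085),.084),("70",(.4595,-.1205),.059)):
    for n,r in(("t",t),("s",s)):
        b=darkblob(r,proj(r,(x,y,h)),7,60,600)
        print(k,n,None if b is None else (onplane(r,b[0],h)[:2].round(4),b[1]))
print(sense()["tcp_pos"])
cv2.imwrite("pics/s2.png",s["pixels"][:,:,::-1])
```

```text
145 t (array([0.6628, 0.1363]), np.int32(125))
145 s (array([0.6646, 0.1375]), np.int32(336))
120 t (array([0.6576, 0.0567]), np.int32(126))
120 s (array([0.6595, 0.0575]), np.int32(243))
95 t None
95 s (array([ 0.4461, -0.008 ]), np.int32(136))
70 t (array([ 0.4602, -0.1277]), np.int32(16))
70 s (array([ 0.4598, -0.1208]), np.int32(86))
[ 0.44138432 -0.00881675  0.16577791]
```

View pics/s2.png

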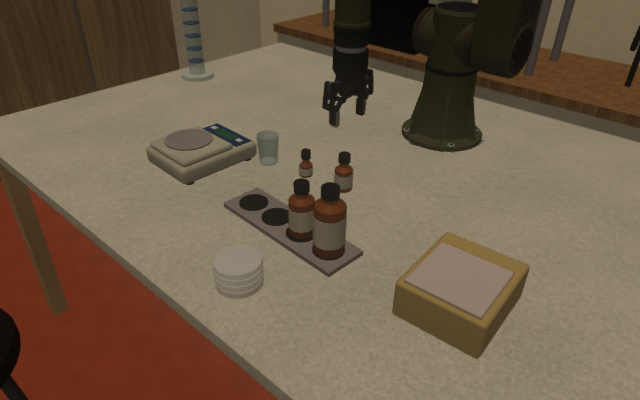

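The largest two stand on pads 1 and 2 (caps at (330, 192) and (301, 187)), within about 2 mm of the centres. Next is bottle_95.

>>> {"method": "play_rows", "body": {"commands": [[[0, 0.001, 0.01, 0, 0, 0, 0.085], [0, 0, 0.017, 0, 0, 0, 0.085], [0, 0, 0.017, 0, 0, 0, 0.085], [0, 0, 0.017, 0, 0, 0, 0.085], [0, 0, 0.017, 0, 0, 0, 0.085], [0, 0, 0.014, 0, 0, 0, 0.085], [0, 0, 0.0075, 0, 0, 0, 0.085], [0, 0, 0, 0, 0, 0, 0.06], [0, 0, 0, 0, 0, 0, 0.05], [0, 0, 0, 0, 0, 0, 0.04], [0, 0, 0, 0, 0, 0, 0.035], [0, 0, 0, 0, 0, 0, 0.03], [0, 0, 0, 0, 0, 0, 0.026], [0, 0, 0, 0, 0, 0, 0.0], [0, 0, 0, 0, 0, 0, 0.0], [0, 0, 0, 0, 0, 0, 0.0], [0, 0, 0, 0, 0, 0, 0.0]]]}}

```text
time_s: 16.77
tcp_pos: [0.4463, -0.0083, 0.0675]
orientation: [2.221, 2.22, 0.001]
wrist_force: [-2.1, -0.3, 5.8]
grip_width: 0.0262
grip_force: 58.5
```

>>> {"method": "play_rows", "body": {"commands": [[[0, 0, -0.005, 0, 0, 0, 0], [0, 0, -0.01, 0, 0, 0, 0], [0, 0, -0.015, 0, 0, 0, 0], [0, 0, -0.015, 0, 0, 0, 0], [0, 0, -0.005, 0, 0, 0, 0], [0, 0, 0, 0, 0, 0, 0], [-0.001, 0.01, 0, 0, 0, 0, 0], [-0.001, 0.018, 0, 0, 0, 0, 0], [-0.0012, 0.02, 0, 0, 0, 0, 0], [-0.0012, 0.02, 0, 0, 0, 0, 0], [-0.0012, 0.02, 0, 0, 0, 0, 0], [-0.0012, 0.02, 0, 0, 0, 0, 0], [-0.0012, 0.02, 0, 0, 0, 0, 0], [-0.0012, 0.02, 0, 0, 0, 0, 0], [-0.0012, 0.02, 0, 0, 0, 0, 0], [-0.0012, 0.018, 0, 0, 0, 0, 0], [-0.0012, 0.016, 0, 0, 0, 0, 0], [-0.001, 0.008, 0, 0, 0, 0, 0], [0, 0, 0, 0, 0, 0, 0], [0, 0, 0, 0, 0, 0, 0]]]}}

```text
time_s: 18.43
tcp_pos: [0.6551, -0.0222, 0.1153]
orientation: [-2.221, -2.22, 0.002]
wrist_force: [-1.2, -0.3, -1.0]
grip_width: 0.0264
grip_force: 59.2
```

>>> {"method": "play_rows", "body": {"commands": [[[0, 0, 0.005, 0, 0, 0, 0], [0, 0, 0.007, 0, 0, 0, 0], [0, 0, 0.007, 0, 0, 0, 0], [0, 0, 0.006, 0, 0, 0, 0], [0, 0, 0.004, 0, 0, 0, 0], [0, 0, 0.002, 0, 0, 0, 0], [0, 0, 0.001, 0, 0, 0, 0], [0, 0, 0.001, 0, 0, 0, 0], [0, 0, 0, 0, 0, 0, 0], [0, 0, 0, 0, 0, 0, 0]]]}}

```text
time_s: 19.27
tcp_pos: [0.656, -0.0221, 0.0839]
orientation: [2.222, 2.221, 0.001]
wrist_force: [-0.0, -0.2, -1.5]
grip_width: 0.0261
grip_force: 59.3
```

>>> {"method": "play_rows", "body": {"commands": [[[0, 0, 0.001, 0, 0, 0, 0], [0, 0, 0.001, 0, 0, 0, 0], [0, 0, 0.0003, 0, 0, 0, 0], [0, 0, 0, 0, 0, 0, 0], [0, 0, 0, 0, 0, 0, 0]]]}}

```text
time_s: 19.68
tcp_pos: [0.6562, -0.0222, 0.0825]
orientation: [2.221, 2.22, 0.001]
wrist_force: [-2.1, 0.6, 5.0]
grip_width: 0.0264
grip_force: 59.9
```

>>> {"method": "play_rows", "body": {"commands": [[[0, 0, 0, 0, 0, 0, 0.04], [0, 0, 0, 0, 0, 0, 0.06], [0, 0, 0, 0, 0, 0, 0.085], [0, 0, 0, 0, 0, 0, 0.085], [0, 0, 0, 0, 0, 0, 0.085], [0, 0, -0.006, 0, 0, 0, 0.085], [0, 0, -0.014, 0, 0, 0, 0.085], [0, 0, -0.02, 0, 0, 0, 0.085], [0, 0, -0.02, 0, 0, 0, 0.085], [0, 0, 0, 0, 0, 0, 0.085], [-0.0098, -0.0196, 0, 0, 0, 0, 0.085], [-0.0098, -0.0196, 0, 0, 0, 0, 0.085], [-0.0098, -0.0196, 0, 0, 0, 0, 0.085], [-0.0098, -0.0196, 0, 0, 0, 0, 0.085], [-0.0098, -0.0196, 0, 0, 0, 0, 0.085], [-0.0098, -0.0196, 0, 0, 0, 0, 0.085], [-0.0098, -0.0196, 0, 0, 0, 0, 0.085], [-0.0098, -0.0196, 0, 0, 0, 0, 0.085], [-0.0098, -0.0196, 0, 0, 0, 0, 0.085], [-0.0098, -0.0196, 0, 0, 0, 0, 0.085]]]}}

```text
time_s: 21.35
tcp_pos: [0.4587, -0.1204, 0.1413]
orientation: [2.222, 2.221, 0.0]
wrist_force: [-0.4, 0.2, 0.7]
grip_width: 0.0852
grip_force: 0.0
```

>>> {"method": "play_rows", "body": {"commands": [[[0, 0, 0.01, 0, 0, 0, 0.085], [0, 0, 0.017, 0, 0, 0, 0.085], [0, 0, 0.017, 0, 0, 0, 0.085], [0, 0, 0.017, 0, 0, 0, 0.085], [0, 0, 0.017, 0, 0, 0, 0.085], [0, 0, 0.014, 0, 0, 0, 0.085], [0, 0, 0.008, 0, 0, 0, 0.085], [0, 0, 0, 0, 0, 0, 0.085]]]}}

```text
time_s: 22.02
tcp_pos: [0.4585, -0.1195, 0.0395]
orientation: [-2.22, -2.219, 0.002]
wrist_force: [0.2, -1.2, -0.6]
grip_width: 0.0849
grip_force: 0.0
```

>>> {"method": "play_rows", "body": {"commands": [[[0, 0, 0, 0, 0, 0, 0.06], [0, 0, 0, 0, 0, 0, 0.05], [0, 0, 0, 0, 0, 0, 0.04], [0, 0, 0, 0, 0, 0, 0.035], [0, 0, 0, 0, 0, 0, 0.03], [0, 0, 0, 0, 0, 0, 0.026], [0, 0, 0, 0, 0, 0, 0.022], [0, 0, 0, 0, 0, 0, 0.0], [0, 0, 0, 0, 0, 0, 0.0], [0, 0, 0, 0, 0, 0, 0.0], [0, 0, 0, 0, 0, 0, 0.0]]]}}

```text
time_s: 22.93
tcp_pos: [0.46, -0.1202, 0.0418]
orientation: [2.222, 2.22, 0.0]
wrist_force: [-0.6, -0.5, 5.1]
grip_width: 0.0221
grip_force: 58.4
```

>>> {"method": "play_rows", "body": {"commands": [[[0, 0, -0.005, 0, 0, 0, 0], [0, 0, -0.01, 0, 0, 0, 0], [0, 0, -0.015, 0, 0, 0, 0], [0, 0, -0.015, 0, 0, 0, 0], [0, 0, -0.005, 0, 0, 0, 0], [0, 0, 0, 0, 0, 0, 0], [0.0015, 0.01, 0, 0, 0, 0, 0], [0.0015, 0.016, 0, 0, 0, 0, 0], [0.0015, 0.018, 0, 0, 0, 0, 0], [0.0015, 0.018, 0, 0, 0, 0, 0], [0.0015, 0.018, 0, 0, 0, 0, 0], [0.0015, 0.018, 0, 0, 0, 0, 0], [0.0015, 0.018, 0, 0, 0, 0, 0], [0.0015, 0.018, 0, 0, 0, 0, 0], [0.0015, 0.018, 0, 0, 0, 0, 0], [0.0015, 0.016, 0, 0, 0, 0, 0], [0.0015, 0.014, 0, 0, 0, 0, 0], [0.0015, 0.01, 0, 0, 0, 0, 0], [0, 0, 0, 0, 0, 0, 0], [0, 0, 0, 0, 0, 0, 0]]]}}

```text
time_s: 24.6
tcp_pos: [0.6515, -0.1018, 0.0898]
orientation: [-2.22, -2.22, 0.002]
wrist_force: [0.0, -0.3, 0.6]
grip_width: 0.0224
grip_force: 58.8
```

>>> {"method": "play_rows", "body": {"commands": [[[0, 0, 0.005, 0, 0, 0, 0], [0, 0, 0.007, 0, 0, 0, 0], [0, 0, 0.007, 0, 0, 0, 0], [0, 0, 0.006, 0, 0, 0, 0], [0, 0, 0.004, 0, 0, 0, 0], [0, 0, 0.002, 0, 0, 0, 0], [0, 0, 0.001, 0, 0, 0, 0], [0, 0, 0.001, 0, 0, 0, 0], [0, 0, 0, 0, 0, 0, 0], [0, 0, 0, 0, 0, 0, 0]]]}}

```text
time_s: 25.43
tcp_pos: [0.652, -0.1022, 0.0586]
orientation: [2.222, 2.221, 0.0]
wrist_force: [0.1, -0.3, -0.5]
grip_width: 0.0222
grip_force: 58.8
```

>>> {"method": "play_rows", "body": {"commands": [[[0, 0, 0.001, 0, 0, 0, 0], [0, 0, 0.001, 0, 0, 0, 0], [0, 0, 0.0003, 0, 0, 0, 0], [0, 0, 0, 0, 0, 0, 0], [0, 0, 0, 0, 0, 0, 0]]]}}

```text
time_s: 25.85
tcp_pos: [0.6521, -0.1022, 0.0569]
orientation: [2.221, 2.22, 0.001]
wrist_force: [-1.8, 0.3, 5.2]
grip_width: 0.0221
grip_force: 59.2
```

Contact is felt. I'll release, rise and back off for the final check.

>>> {"method": "play_rows", "body": {"commands": [[[0, 0, 0, 0, 0, 0, 0.035], [0, 0, 0, 0, 0, 0, 0.06], [0, 0, 0, 0, 0, 0, 0.085], [0, 0, 0, 0, 0, 0, 0.085], [0, 0, 0, 0, 0, 0, 0.085], [0, 0, 0, 0, 0, 0, 0.085], [0, 0, -0.006, 0, 0, 0, 0.085], [0, 0, -0.014, 0, 0, 0, 0.085], [0, 0, -0.02, 0, 0, 0, 0.085], [0, 0, -0.025, 0, 0, 0, 0.085], [0, 0, -0.025, 0, 0, 0, 0.085], [0, -0.02, -0.01, 0, 0, 0, 0.085], [0, -0.025, 0, 0, 0, 0, 0.085], [0, -0.025, 0, 0, 0, 0, 0.085], [0, -0.025, 0, 0, 0, 0, 0.085], [0, -0.025, 0, 0, 0, 0, 0.085], [0, -0.025, 0, 0, 0, 0, 0.085], [0, -0.02, 0, 0, 0, 0, 0.085], [0, 0, 0, 0, 0, 0, 0.085], [0, 0, 0, 0, 0, 0, 0.085]]]}}

```text
time_s: 27.52
tcp_pos: [0.4863, -0.1021, 0.1568]
orientation: [2.222, 2.22, 0.001]
wrist_force: [1.0, 0.9, 0.3]
grip_width: 0.0847
grip_force: 0.0
```

Run:
```python
from cell import *
from h import *
t=read_camera("top");s=read_camera("scene")
for k,(x,y),h in(("145",(.664,.137),.149),("120",(.660,.057),.124),("95",(.656,-.0225),.099),("70",(.652,-.102),.074)):
    for n,r in(("t",t),("s",s)):
        b=darkblob(r,proj(r,(x,y,h)),7,60,600)
        print(k,n,None if b is None else (onplane(r,b[0],h)[:2].round(4),b[1]))
cv2.imwrite("pics/s3.png",s["pixels"][:,:,::-1])
```

```text
145 t (array([0.6602, 0.1325]), np.int32(57))
145 s (array([0.6649, 0.1373]), np.int32(327))
120 t (array([0.6581, 0.0568]), np.int32(103))
120 s (array([0.6596, 0.0575]), np.int32(243))
95 t (array([ 0.6549, -0.0223]), np.int32(94))
95 s (array([ 0.6564, -0.0213]), np.int32(182))
70 t None
70 s (array([ 0.6534, -0.1015]), np.int32(131))
```

View pics/s3.png

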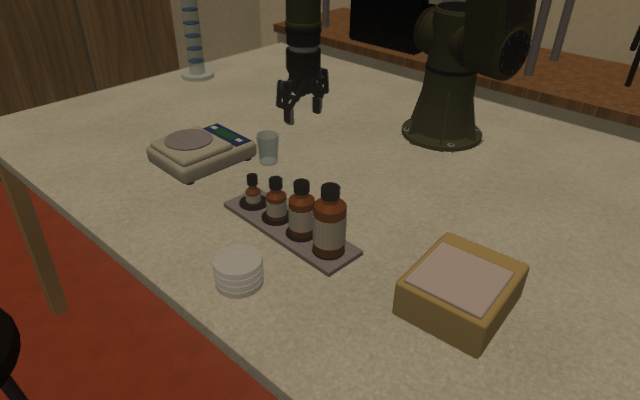

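The picture shows all four bottles upright on their pads, with caps at (252, 180), (276, 183), (301, 187) and (330, 192). They run from the smallest by the balance to the largest, and the beaker at (268, 148) has not moved.

```bash
python3 -c "
from cell import *
print(job_done())"
```

```text
the job is handed in; nothing more can be done
None
```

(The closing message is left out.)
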